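# Weed out the jug stopper with the tired valve spring

## Robot

A 7-joint arm with a two-finger parallel gripper is mounted at the origin on a cart in front of the work surface, level with it; the furniture and walls round the work are solid. World frame = base frame: x ahead of the robot, y to its left, z up, the work surface at z = 0. Lengths are in m, angles in rad, forces in N, time in s.
With the tool pointing down it reaches from about 0.4 to 0.85 m from the base axis. Payload 6.9 kg.
Tool frame: the origin (TCP) lies at the very end of the fingers, on their centre line; the grasp point (between the pads) lies 19 mm behind it; z points along the fingers, y is the line along which they close (so a half turn about z gives the same grasp; the last joint's range is limited). The gripper opens to 85 mm and grips with 20 to 120 N. Pads are 22 mm wide; open, the fingers measure 114 mm over their backs; the gripper's body (76 mm by 85 mm) begins 54 mm behind the grasp point. The pads swing forward as they close: fully open they stand 13 mm farther back than shut.
Start: joints at [1.423, 0.507, -0.238, 1.5, 0.126, 1.149, -0.155], TCP at [0.156, -0.605, 0.231] pointing down, gripper open.
Joint ranges: [-3.08, 3.08], [-0.24, 2.05], [-1.43, 1.35], [0, 2.5], [-1.52, 4.66], [0.17, 1.96], [-2.89, 2.89]. Speed limits (rad/s): [2.39, 2.39, 3.14, 3.14, 3.14, 3.14, 3.14].

## Interface

Orientations are given as a unit quaternion [w, x, y, z].
In Python, from bench import r, camera, job_done, trace gives the robot as it stands. The module is installed in compiled form; this text tells all that it offers.
- The arm moves only by the tool drive_tool, never from a script. Its argument "increments" is text: rows parted by semicolons, each of 6 numbers parted by spaces: the shift along the tool's x, y, z normalised to -1 to 1, where 1 is 0.25 m, then the turn, a rotation vector about the tool's x, y, z normalised to -1 to 1, where 1 is 60 degrees. A call has 1 to 20 rows; each row shifts and turns the commanded pose from where the row before left it, along the tool's axes as they then stand; what a row does not reach is not made up. A row lasts 1/12 s, in which the tool goes at most 41.7 mm and 7.16 degrees, less where a joint would pass 70% of its speed; a pose out of reach is approached as far as the arm can. A call with a number of a shift or a turn outside -1 to 1 is refused whole. A call with a gripper value outside its range is refused whole. "grip" is the gripper's target within -1 to 1 (fully open at 1, half-way at 0, shut at -1), set as the call begins (left out, the last holds). The fingers move at their own pace and stop on an object; "force" is the grip in N (left out, the last holds). Time passes only in rows, so rows that do not move let the fingers close. It gives the time, the measured TCP pose, the force, the opening and the grip force at its end, in the units of the state.
- r.get_obs(): the state, without advancing time (a new reading comes with each control period).
- camera(name): name is "scene" or "top" or "wrist"; returns a dict with "pixels" (420x560x3 uint8, blue, green, red), "intrinsics" (3x3 intrinsics, pixels), "rvec" (rotation vector, rad) and "tvec" (3), from world to camera coordinates, as OpenCV has them. Camera axes: x right, y down, z forward; pixel columns grow to the right and rows downward; lengths in m; the calibration is good to about 2 mm. A picture is of the moment at which its call begins. There is no depth.
- job_done(): hands the job in; it is judged then, once.
Trained networks look in a picture, given as the dict that the camera call returned (one of the last four; its "shot" number tells which), for a name from the list of things; names that differ only in an ending like _2 or _b are one class to them, and where a whole thing is asked for, a point or a joint stands for the part that bears it (a point fixed in the world has none). Each returns a list of dicts, best first, with "conf" (0 to 1); they miss things now and then, are a little off and sometimes report something else, mostly with a low value. They report only what shows in the picture. A call takes as long as a camera call. They do not tell look-alikes from the thing itself.
- trace(picture, label): "region" (420x560 bool, what is visible of it) and "bbox" ([left, top, right, bottom] in pixels, round what is visible of it).
The state is a dict: "time": time; "joints": joint angles; "qd": joint speeds; "joint_efforts": joint torques, N m; "ee_pos": TCP position; "tool_rot": TCP orientation; "contact_force": force on the tool from outside, world axes, zero at the start; "torque": the same for the moment, N m; "grip_width": finger opening in m; "gripper_force": force on a finger pad.
Only numpy, scipy, OpenCV 4.12 (cv2) and the standard library are available. Lean on these libraries where they do the work, as an engineer would, in place of code of your own. Each camera call takes 0.05 s, during which the arm holds its last target. There are 200 camera calls.

## Task

One of the three jug stoppers on the chopping board has a worn valve spring: find it by pressing the buttons about half of their travel in and holding each a moment to feel which one pushes back weakly, without ramming any of them. Stand the weak one in the glass dish for repair, fit either good one to the jug and push it fully home past the seal without undue force. Leave the other good one standing on the board and do not disturb the mug, the lemon, the onion or the spoon.

Things in the scene. Friction and masses are not known exactly. Their poses are not given: they have to be found in the camera images.
- stopper_1: push-button pouring stopper, one of three that look alike: 64 mm tall overall. Origin at the centre of its underside, z up its axis. Grey plug (37 mm wide at the foot, widening over 14 mm to 46 mm) from z = 0 to 28 mm, black ribbed collar 59 mm in diameter from z = 28 to 50 mm (grip here), grey button above. 105 g. It starts upright on the chopping board.
- stopper_2: push-button pouring stopper, one of three that look alike: 64 mm tall overall. Origin at the centre of its underside, z up its axis. Grey plug (37 mm wide at the foot, widening over 14 mm to 46 mm) from z = 0 to 28 mm, black ribbed collar 59 mm in diameter from z = 28 to 50 mm (grip here), grey button above. 105 g. It starts upright on the chopping board.
- stopper_3: push-button pouring stopper, one of three that look alike: 64 mm tall overall. Origin at the centre of its underside, z up its axis. Grey plug (37 mm wide at the foot, widening over 14 mm to 46 mm) from z = 0 to 28 mm, black ribbed collar 59 mm in diameter from z = 28 to 50 mm (grip here), grey button above. 105 g. It starts upright on the chopping board.
- button_1: round grey push button on top of stopper_1, 31 mm in diameter; origin at the centre of its top face, which stands 64 mm above the stopper's underside (14 mm above the collar) when free. Sprung: goes down up to 7 mm to a hard stop. Pressed 3.5 mm in, the button of a good stopper pushes back with 10 to 11 N, that of a worn one with 3 to 4 N, about in proportion to the depth.
- button_2: round grey push button on top of stopper_2, 31 mm in diameter; origin at the centre of its top face, which stands 64 mm above the stopper's underside (14 mm above the collar) when free. Sprung: goes down up to 7 mm to a hard stop. Pressed 3.5 mm in, the button of a good stopper pushes back with 10 to 11 N, that of a worn one with 3 to 4 N, about in proportion to the depth.
- button_3: round grey push button on top of stopper_3, 31 mm in diameter; origin at the centre of its top face, which stands 64 mm above the stopper's underside (14 mm above the collar) when free. Sprung: goes down up to 7 mm to a hard stop. Pressed 3.5 mm in, the button of a good stopper pushes back with 10 to 11 N, that of a worn one with 3 to 4 N, about in proportion to the depth.
- jug: insulated steel jug, black handle, shoulder and open neck; 103 mm in diameter, 675 to 975 g, stands loose. Origin at the centre of its underside, z up. Handle on its own -y side, reaching 94 mm from the axis and up to z = 122 mm; from there up the neck is clear all round, 57 mm wide outside. Rim at z = 150 mm.
- jug_rim (a point): centre of the jug's mouth, level with the rim; bore 49 mm. An orange lip seal 44 mm wide lies 10 mm below the rim: a stopper let in stops on it 8 to 18 mm short, and needs about 8 to 14 N of push to go on down until the underside of its collar sits on the rim (its origin then 28 mm below this point), where the seal holds it.
- dish: clear glass dish, 181 mm (its x) by 241 mm (its y) over the rim, 45 mm high, stands loose. Origin at the centre of its underside; flat inner floor 136 by 196 mm, 4 mm above the origin.
- board: wooden chopping board, 200 mm (x) by 260 mm (y), 21 mm thick, does not move. Origin at the centre of its underside.
- mug_white: white mug, 97 mm high, a bystander; origin at the centre of its underside
- lemon: yellow lemon 77 mm long, a bystander; origin at the centre of its underside
- onion: red onion about 67 mm wide, a bystander; origin at the centre of its underside
- spoon: steel spoon 188 mm long, lying flat, a bystander; origin at the centre of its underside
There are look-alikes about, which are no part of the job. What is shaped like the stopper_2 but orange or turquoise is not meant.

How it is judged:
By the outcome, as a careful person would: the job done as asked, in the order asked, and still so for the second after the job is handed in, with the robot touching nothing.
It also fails if it takes over 72 s, if anything falls off the work surface, if the arm or the gripper's body presses on something with over 40 N, if the wrist force passes 120 N, or if a joint passes its speed limit or range.

## Working session

There is one attempt and no reset: what is moved stays moved. The work goes in short steps, Python scripts to look and compute and a tool call to move; the robot and the scene stay as the last step left them, time stands still between calls to the robot, and variables do not carry over. Pictures are saved under pics/ and viewed, at most 11 in all, crops included, and the job is handed in when it is done.

Besides the shell and the picture viewer there is one more tool, called after "Request:" as name(argument=value, ...) on one line, values as JSON. drive_tool: Moves the arm, as the interface text tells. Scaled input: -1 to 1 covers 0.25 m each way for a shift and 60 degrees each way for a turn. Its arguments: {"type":"object","properties":{"increments":{"type":"string"},"grip":{"type":"number"},"force":{"type":"number"}},"required":["increments"]}

```bash
mkdir -p pics; cat > h.py <<'E'
import numpy as np, cv2
from bench import r,camera,trace
def P(c):
    return np.array(c['intrinsics'],float),cv2.Rodrigues(np.array(c['rvec'],float))[0],np.array(c['tvec'],float).ravel()
def onplane(c,uv,z):
    K,R,t=P(c); d=R.T@np.linalg.solve(K,[uv[0],uv[1],1]); o=-R.T@t
    return o+d*(z-o[2])/d[2]
def proj(c,p):
    K,R,t=P(c); q=K@(R@np.array(p)+t); return q[:2]/q[2]
E
python3 - <<'E'
from h import *
o=r.get_obs();print({k:np.round(v,3) for k,v in o.items()})
a=camera('scene');b=camera('top')
cv2.imwrite('pics/s.png',a['pixels']);cv2.imwrite('pics/t.png',b['pixels'])
for c in (a,b):
    K,R,t=P(c);print('cam',np.round(-R.T@t,3),K[0,0])
for c,n in((a,'scene'),(b,'top')):
  for l in ['stopper_1','button_1','jug','jug_rim','dish','board','mug_white','lemon','onion','spoon']:
    for d in trace(c,l): print(n,l,round(d['conf'],2),np.round(d['bbox']), np.round(np.argwhere(d['region']).mean(0)[::-1],1))
E
```

```text
{'time': np.float64(0.0), 'joints': array([ 1.424,  0.508, -0.237,  1.501,  0.126,  1.149, -0.155]), 'qd': array([ 0.001, -0.   ,  0.001,  0.001,  0.001, -0.   , -0.001]), 'joint_efforts': array([-0.0000e+00, -6.2061e+01, -2.1870e+00, -2.4967e+01,  1.3000e-02,
        1.2000e-02, -0.0000e+00]), 'ee_pos': array([ 0.156, -0.605,  0.23 ]), 'tool_rot': array([-0.001,  0.992,  0.126, -0.   ]), 'contact_force': array([-0.39 , -0.659, -0.342]), 'torque': array([-0.041, -0.   ,  0.077]), 'gripper_force': np.float64(0.0), 'grip_width': np.float64(0.085)}
cam [-0.306  0.435  1.184] 460.8141317036781
cam [ 0.263 -0.041  1.319] 398.2730688487111
scene stopper_1 0.86 [128. 305. 152. 329.] [140.2 317.5]
scene stopper_1 0.77 [296. 222. 314. 245.] [304.7 232.1]
scene stopper_1 0.69 [383. 206. 402. 223.] [392.2 214.4]
scene stopper_1 0.66 [272. 233. 290. 255.] [278.7 241.9]
scene stopper_1 0.66 [246. 248. 265. 270.] [256.7 257.9]
scene button_1 0.52 [133. 308. 146. 319.] [138.6 313.3]
scene button_1 0.41 [302. 220. 307. 233.] [305.1 227. ]
scene button_1 0.4 [392. 210. 399. 214.] [393.9 209.8]
scene 
[... 768 characters left out ...]
119. 263. 128. 272.] [123.6 267.7]
top button_1 0.23 [405. 239. 462. 256.] [425.7 243.6]
top jug 0.81 [330. 207. 375. 244.] [350.6 225.8]
top jug 0.57 [225. 210. 308. 280.] [266.3 244. ]
top jug_rim 0.83 [328. 209. 377. 243.] [350.5 225.9]
top dish 0.61 [287. 234. 304. 255.] [294.  243.5]
top dish 0.56 [145. 219. 223. 282.] [181.2 252.6]
top board 0.88 [227. 206. 309. 279.] [266.7 243.4]
top mug_white 0.82 [183. 172. 216. 204.] [200.7 188. ]
top lemon 0.72 [287. 236. 304. 254.] [294.1 242.6]
top lemon 0.59 [372. 182. 387. 201.] [378.6 188.7]
top lemon 0.44 [233. 245. 245. 264.] [238.3 253.6]
top onion 0.61 [400. 196. 417. 216.] [409.6 208.2]
top spoon 0.83 [404. 236. 463. 256.] [429.6 244.6]
```

```bash
python3 - <<'E'
import cv2
a=cv2.imread('pics/s.png')[150:350,100:460];b=cv2.imread('pics/t.png')[150:300,100:480]
cv2.imwrite('pics/s2.png',cv2.resize(a,(792,440),interpolation=cv2.INTER_CUBIC))
cv2.imwrite('pics/t2.png',cv2.resize(b,(798,315),interpolation=cv2.INTER_CUBIC))
E
```

```text
(no output)
```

View pics/s2.png

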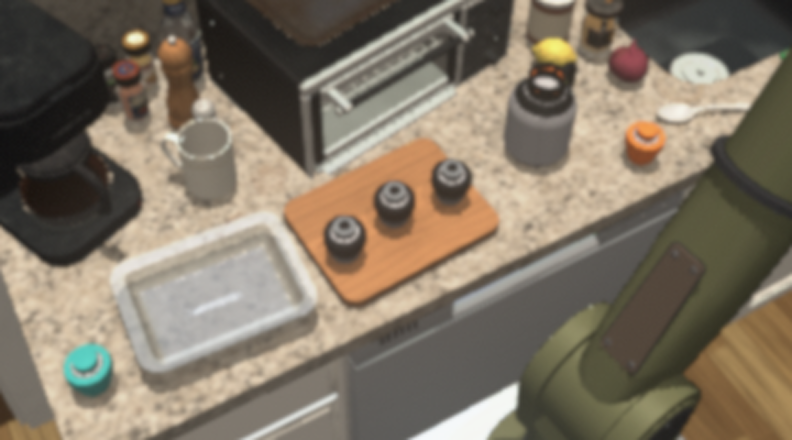

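View pics/t2.png

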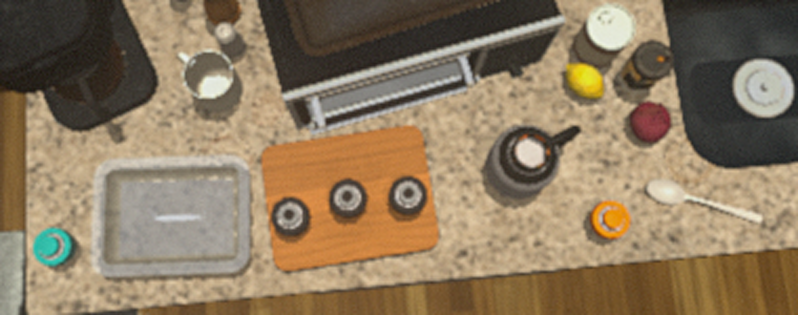

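The pictures show the three black stoppers on the board, at about (238,253), (266,244) and (294,243) in the top view. The turquoise look-alike at (125,268) and the orange one at (390,254) stand off the board and have the wrong colour. The jug is at (350,226), with its handle to the upper right, and the dish is at (181,252).

```bash
python3 - <<'E'
from h import *
a=camera('scene');b=camera('top')
st=[((256.7,257.9),(238.1,253.4)),((278.7,241.9),(266,244.3)),((304.7,232.1),(294.4,243.1))]
def tri(u,v):
    M=[]
    for c in(a,b):
        K,R,t=P(c);M.append(K@np.c_[R,t])
    X=cv2.triangulatePoints(M[0],M[1],np.array(u,float),np.array(v,float)).ravel();return X[:3]/X[3]
for u,v in st: print(np.round(tri(u,v),4),np.round(onplane(a,u,.06),4),np.round(onplane(b,v,.06),4))
# jug rim: bright mouth / ring by fitting
print('jug mouth top guess',onplane(b,(352,223),.15), onplane(a,(347,186),.15))
d=[x for x in trace(b,'dish') if x['region'].sum()>1000][0]['region'].astype(np.uint8)
c=max(cv2.findContours(d,0,2)[0],key=cv2.contourArea)
w=np.array([onplane(b,p[0],.04)[:2] for p in c]).astype(np.float32);print('dish',cv2.minAreaRect(w))
d=trace(b,'board')[0]['region'].astype(np.uint8)
c=max(cv2.findContours(d,0,2)[0],key=cv2.contourArea)
w=np.array([onplane(b,p[0],.021)[:2] for p in c]).astype(np.float32);print('board',cv2.minAreaRect(w))
for n,c in(('a',a),('b',b)):
  x=(300,165) if n=='a' else (320,195)
  im=c['pixels'][x[1]:x[1]+70,x[0]:x[0]+80];cv2.imwrite(f'pics/j{n}.png',cv2.resize(im,(480,420),interpolation=cv2.INTER_CUBIC))
m=np.hstack([cv2.imread('pics/ja.png')[:,:400],cv2.imread('pics/jb.png')[:,:400]]);cv2.imwrite('pics/j.png',m)
E
```

```text
[0.4176 0.0848 0.0532] [0.412  0.0857 0.06  ] [0.4183 0.086  0.06  ]
[ 0.4402 -0.0047  0.0488] [ 0.4324 -0.0009  0.06  ] [ 0.4392 -0.0044  0.06  ]
[ 0.4359 -0.0962  0.0468] [ 0.4267 -0.0908  0.06  ] [ 0.4349 -0.0947  0.06  ]
jug mouth top guess [ 0.46730075 -0.26799075  0.15      ] [ 0.46165848 -0.26223996  0.15      ]
dish ((0.43971845507621765, 0.2713216543197632), (0.23893512785434723, 0.18440137803554535), 86.84017944335938)
board ((0.4470757842063904, -0.004769831895828247), (0.20331034064292908, 0.26276031136512756), 2.5977702140808105)
```

View pics/j.png

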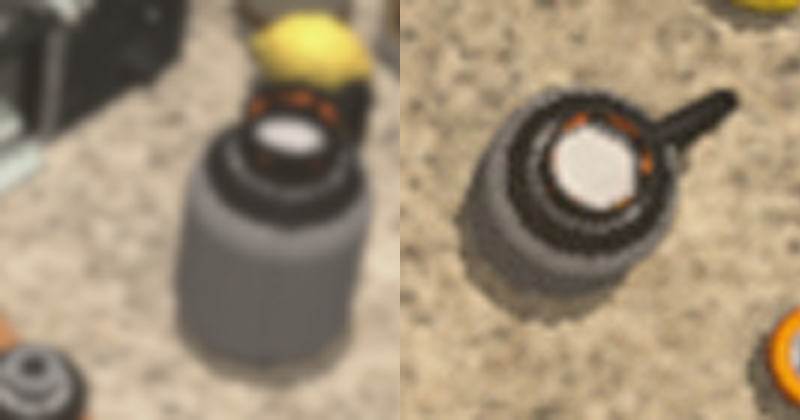

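The jug mouth is at about (353,222) in the top view and (350,187) in the scene view, so roughly (0.467, -0.268). The first move squares the yaw and brings the wrist camera over the jug.

Request:
drive_tool(increments="0 0 -0.02 0 0 -0.1144;0 0 -0.02 0 0 -0.1144;0 0 -0.02 0 0 -0.1144;0 0 -0.02 0 0 -0.1144;0 0 -0.02 0 0 -0.1144;0 0 -0.02 0 0 -0.1144;0 0 -0.02 0 0 -0.1144;0 0 -0.02 0 0 -0.1144;0 0 -0.02 0 0 -0.1144;0 0 -0.02 0 0 -0.1144;0 0 -0.02 0 0 -0.1144", grip=-1)

```text
time: 2.22
ee_pos: [0.1562, -0.6051, 0.2865]
tool_rot: [-0.0, 0.705, 0.709, -0.0]
contact_force: [0.5, -0.5, 0.4]
grip_width: -0.0002
gripper_force: 0.0
```

Request:
drive_tool(increments="0.11 0.1 0 0 0 0;0.11 0.1 0 0 0 0;0.11 0.1 0 0 0 0;0.11 0.1 0 0 0 0;0.11 0.1 0 0 0 0;0.11 0.1 0 0 0 0;0.11 0.1 0 0 0 0;0.11 0.1 0 0 0 0;0.11 0.1 0 0 0 0;0.11 0.1 0 0 0 0;0.11 0.1 0 0 0 0;0.11 0.1 0 0 0 0;0 0 0 0 0 0;0 0 0 0 0 0")

```text
time: 3.38
ee_pos: [0.458, -0.2728, 0.2866]
tool_rot: [0.0, 0.705, 0.709, 0.0]
contact_force: [-1.0, -1.7, 0.5]
grip_width: 0.0005
gripper_force: 0.0
```

```bash
python3 - <<'E'
from h import *
o=r.get_obs();print(o['joints'].round(2))
c=camera('wrist');K,R,t=P(c);print(-R.T@t,R[2],K[0,0]);cv2.imwrite('pics/w1.png',c['pixels'])
print(proj(c,(.466,-.266,.15)))
E
```

```text
[ 0.97  0.37 -0.69  1.64  0.25  1.22  0.23]
[ 0.45781867 -0.19874451  0.42856817] [ 0.00248245 -0.28842338 -0.95749976] 293.6082416428083
[285.38160707 190.60269472]
```

View pics/w1.png

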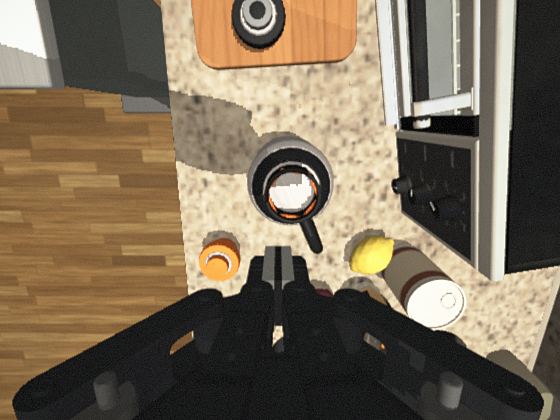

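The wrist picture shows the jug mouth at about (291,190) and one stopper at (258,12). The orange look-alike is at (219,259).

```bash
python3 - <<'E'
from h import *
c=camera('wrist');im=c['pixels']
big=cv2.resize(im[125:265,215:365],None,fx=4,fy=4,interpolation=cv2.INTER_CUBIC)
th=np.linspace(0,2*np.pi,60)
for (x,y,col) in((.4715,-.2645,(0,255,0)),):
  for rr,z in((.0285,.15),(.0245,.15)):
    q=np.array([proj(c,(x+rr*np.cos(s),y+rr*np.sin(s),z)) for s in th]);q=((q-[215,125])*4+2).astype(int)
    cv2.polylines(big,[q],True,col,1)
cv2.imwrite('pics/w1c.png',big)
E
```

```text
(no output)
```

View pics/w1c.png

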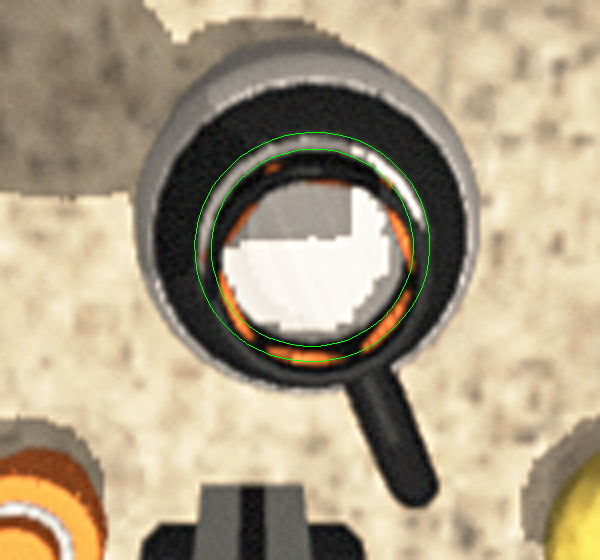

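Request:
drive_tool(increments="0.12 -0.01 0 0 0 0;0.12 -0.01 0 0 0 0;0.12 -0.01 0 0 0 0;0.12 -0.01 0 0 0 0;0.12 -0.01 0 0 0 0;0.12 -0.01 0 0 0 0;0 0 0 0 0 0;0 0 0 0 0 0")

```text
time: 4.15
ee_pos: [0.441, -0.0954, 0.2867]
tool_rot: [0.001, 0.707, 0.707, -0.0]
contact_force: [1.6, 0.1, -0.2]
grip_width: 0.0001
gripper_force: 0.0
```

```bash
python3 - <<'E'
from h import *
c=camera('wrist');im=c['pixels'];cv2.imwrite('pics/w2.png',im)
print(c['tvec'])
for l in('stopper_1','button_1','dish'):
  for d in trace(c,l): 
    m=np.argwhere(d['region']).mean(0)[::-1];print(l,round(d['conf'],2),np.round(d['bbox']),m.round(1),onplane(c,m,.06 if l[0]=='s' else .085).round(4))
E
```

```text
[-0.4414986  -0.14443374  0.40377933]
stopper_1 0.65 [251. 156. 295. 203.] [273.6 176.7] [ 0.4364 -0.0926  0.06  ]
stopper_1 0.63 [233.   2. 287.  47.] [258.6  20.3] [0.4205 0.0817 0.06  ]
button_1 0.91 [262. 166. 288. 193.] [273.6 179.1] [ 0.4367 -0.0906  0.085 ]
button_1 0.87 [263.  85. 292. 114.] [276.5  99.4] [ 0.4402 -0.0015  0.085 ]
button_1 0.65 [248.   0. 272.  26.] [257.5  11.7] [0.4209 0.0824 0.085 ]
dish 0.3 [232.   1. 284.  46.] [258.5  20. ] [0.4218 0.075  0.085 ]
```

View pics/w2.png

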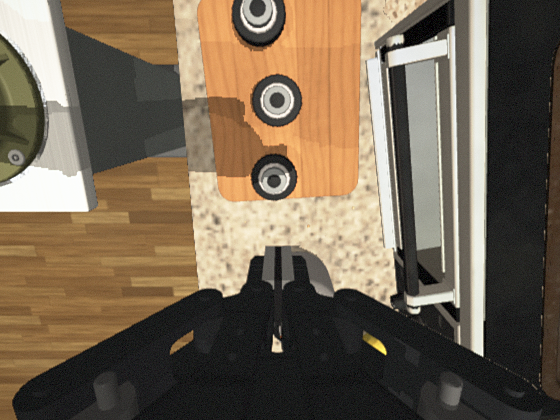

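The wrist picture shows the stoppers' buttons at (274,179), (276,99) and (258,12). These are A at about (0.436, -0.093), B at (0.440, -0.003) and C at (0.420, 0.084). I press A first.

Request:
drive_tool(increments="0 -0.02 0.125 0 0 0;0.01 0 0.125 0 0 0;0 0 0.125 0 0 0;0 0 0.125 0 0 0;0 0 0.125 0 0 0;0 0 0.125 0 0 0;0 0 0.02 0 0 0;0 0 0.015 0 0 0;0 0 0 0 0 0;0 0 0 0 0 0;0 0 0 0 0 0")

```text
time: 5.27
ee_pos: [0.4375, -0.0931, 0.0915]
tool_rot: [0.001, 0.707, 0.707, 0.001]
contact_force: [0.4, -0.3, -0.7]
grip_width: 0.0001
gripper_force: 0.0
```

Request:
drive_tool(increments="0 0 0.008 0 0 0;0 0 0.008 0 0 0;0 0 0.006 0 0 0;0 0 0 0 0 0;0 0 0 0 0 0;0 0 0 0 0 0;0 0 0 0 0 0")

```text
time: 5.85
ee_pos: [0.4366, -0.0928, 0.0846]
tool_rot: [0.0, 0.707, 0.707, 0.0]
contact_force: [0.2, -1.2, 1.8]
grip_width: 0.0001
gripper_force: 0.7
```

Request:
drive_tool(increments="0 0 0.004 0 0 0;0 0 0.004 0 0 0;0 0 0.004 0 0 0;0 0 0 0 0 0;0 0 0 0 0 0;0 0 0 0 0 0;0 0 0 0 0 0")

```text
time: 6.43
ee_pos: [0.4367, -0.0929, 0.082]
tool_rot: [0.0, 0.707, 0.707, 0.0]
contact_force: [-0.6, -0.7, 9.0]
grip_width: 0.0002
gripper_force: 4.4
```

```bash
python3 - <<'E'
from h import *
for i in range(4):
  o=r.get_obs();print(o['time'],o['ee_pos'].round(4),o['contact_force'].round(2));
  camera('wrist')
E
```

```text
6.4333 [ 0.4367 -0.0929  0.082 ] [-0.56 -0.7   9.  ]
6.4833 [ 0.4367 -0.0928  0.0819] [-1.04 -0.64  8.65]
6.5333 [ 0.4367 -0.0928  0.082 ] [-0.99 -0.39  8.99]
6.5833 [ 0.4367 -0.0929  0.082 ] [-1.31 -0.7   8.84]
```

A pushes back with 9 N at about 3 mm, so it is good. I'll hold A slightly deeper, then go on to B.

Request:
drive_tool(increments="0 0 0.002 0 0 0;0 0 0 0 0 0;0 0 0 0 0 0;0 0 0 0 0 0;0 0 -0.03 0 0 0;0 0 -0.04 0 0 0;0.12 0.013 0 0 0 0;0.12 0 0 0 0 0;0.12 0 0 0 0 0;0 0 0 0 0 0;0 0 0.02 0 0 0;0 0 0.02 0 0 0;0 0 0.015 0 0 0;0 0 0 0 0 0;0 0 0 0 0 0;0 0 0 0 0 0")

```text
time: 7.97
ee_pos: [0.4394, -0.0034, 0.0846]
tool_rot: [-0.0, 0.708, 0.707, -0.0]
contact_force: [-0.1, 0.3, 1.1]
grip_width: 0.0002
gripper_force: 0.2
```

Request:
drive_tool(increments="0 0 0.004 0 0 0;0 0 0.004 0 0 0;0 0 0.004 0 0 0;0 0 0.003 0 0 0;0 0 0 0 0 0;0 0 0 0 0 0;0 0 0 0 0 0;0 0 0 0 0 0")

```text
time: 8.63
ee_pos: [0.4398, -0.0027, 0.0811]
tool_rot: [0.0, 0.707, 0.707, 0.0]
contact_force: [-0.5, -1.3, 4.0]
grip_width: -0.0002
gripper_force: 1.9
```

B pushes back with 4 N at 3.9 mm, so it is the weak one. I'll check C as well.

Request:
drive_tool(increments="0 0 0 0 0 0;0 0 0 0 0 0;0 0 -0.03 0 0 0;0 0 -0.04 0 0 0;0.116 -0.026 0 0 0 0;0.116 -0.026 0 0 0 0;0.115 -0.027 0 0 0 0;0 0 0 0 0 0;0 0 0.02 0 0 0;0 0 0.02 0 0 0;0 0 0.016 0 0 0;0 0 0 0 0 0;0 0 0 0 0 0;0 0 0 0 0 0")

```text
time: 9.8
ee_pos: [0.42, 0.0833, 0.0845]
tool_rot: [-0.0, 0.708, 0.707, -0.0]
contact_force: [0.9, -1.9, 2.4]
grip_width: 0.0
gripper_force: 1.0
```

Request:
drive_tool(increments="0 0 0.004 0 0 0;0 0 0.004 0 0 0;0 0 0.004 0 0 0;0 0 0.002 0 0 0;0 0 0 0 0 0;0 0 0 0 0 0;0 0 0 0 0 0;0 0 0 0 0 0")

```text
time: 10.47
ee_pos: [0.4201, 0.0834, 0.0815]
tool_rot: [0.001, 0.707, 0.707, -0.0]
contact_force: [-1.8, -3.1, 10.5]
grip_width: -0.0004
gripper_force: 5.4
```

C is good, with 10.5 N. B is weak. I raise the arm, open the gripper, and look at B from nearly overhead.

Request:
drive_tool(increments="0 0 -0.03 0 0 0;0 0 -0.14 0 0 0;-0.09 0.02 -0.15 0 0 0;-0.12 0.02 -0.15 0 0 0;-0.12 0.02 0 0 0 0;-0.12 0.02 0 0 0 0;-0.12 0 0 0 0 0;0 0 0 0 0 0;0 0 0 0 0 0;0 0 0 0 0 0;0 0 0 0 0 0;0 0 0 0 0 0", grip=1, force=50)

```text
time: 11.47
ee_pos: [0.439, -0.0519, 0.1915]
tool_rot: [-0.0, 0.706, 0.708, 0.0]
contact_force: [-0.3, 0.2, 0.1]
grip_width: 0.0854
gripper_force: 0.0
```

```bash
cat >> h.py <<'E'
def buttons(c):
    o=[]
    for d in trace(c,'button_1'):
        q=np.argwhere(d['region'])[:,::-1];b=d['bbox'];m=((b[0]+b[2])/2,(b[1]+b[3])/2)
        print('btn',round(d['conf'],2),np.round(m,1),onplane(c,m,.085).round(4),onplane(c,q.mean(0),.085).round(4), q.shape)
E
python3 - <<'E'
from h import *
c=camera('wrist');print(r.get_obs()['ee_pos'],r.get_obs()['grip_width'],P(c)[1][2]);K,R,t=P(c);print(-R.T@t)
buttons(c)
t=camera('top');buttons(t)
im=c['pixels'];p=proj(c,(.44,-.003,.085)).astype(int);print(p)
x,y=np.clip(p-[90,75],0,[380,270]);big=cv2.resize(im[y:y+150,x:x+180],None,fx=4,fy=4,interpolation=cv2.INTER_CUBIC)
th=np.linspace(0,2*np.pi,60)
for rr,z in((.0155,.085),(.0295,.071)):
    q=np.array([proj(c,(.44+rr*np.cos(s),-.003+rr*np.sin(s),z)) for s in th]);q=((q-[x,y])*4+2).astype(int)
    cv2.polylines(big,[q],True,(0,255,0),1)
cv2.imwrite('pics/w3.png',big)
E
```

```text
[ 0.43897128 -0.05200808  0.19144969] 0.08554972142588722 [ 7.98429315e-04 -2.88430196e-01 -9.57500592e-01]
[0.43917214 0.02216184 0.33347134]
btn 0.81 [255.  31.] [0.4222 0.0848 0.085 ] [0.421  0.0854 0.085 ] (1572, 2)
btn 0.68 [276.2 244. ] [ 0.4381 -0.0883  0.085 ] [ 0.4365 -0.0889  0.085 ] (863, 2)
btn 0.68 [279.6 147.2] [ 0.4409 -0.0008  0.085 ] [ 0.4403 -0.0008  0.085 ] (1069, 2)
btn 0.5 [273.7 240.2] [ 0.4358 -0.0845  0.085 ] [ 0.4366 -0.0819  0.085 ] (2872, 2)
btn 0.57 [239.4 252.9] [0.4164 0.0795 0.085 ] [0.4186 0.0841 0.085 ] (66, 2)
btn 0.57 [392.  253.2] [ 0.3728 -0.392   0.085 ] [ 0.3707 -0.3901  0.085 ] (77, 2)
btn 0.52 [124.  266.2] [0.4075 0.437  0.085 ] [0.4049 0.4378 0.085 ] (49, 2)
[278 149]
```

View pics/w3.png

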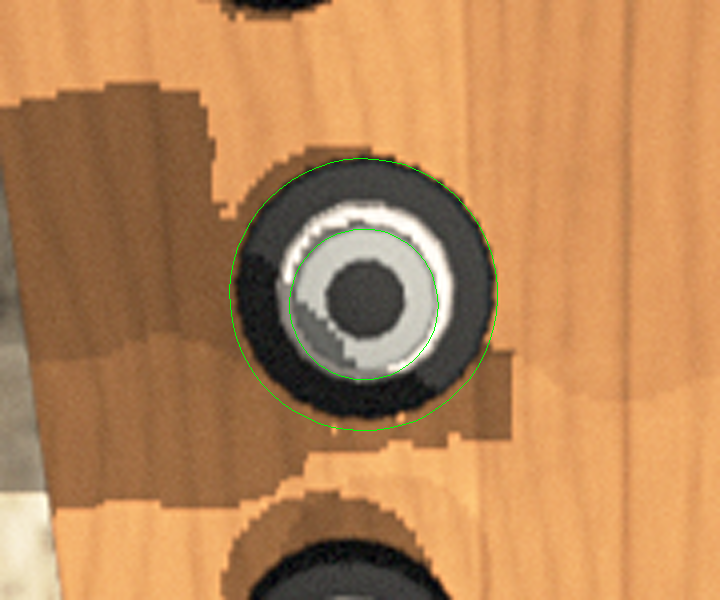

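The picture shows B's collar centred 4 px right and 7 px above the overlay, which puts B at (0.441, -0.0015). I grasp it there.

Request:
drive_tool(increments="0.1 0.008 0 0 0 0;0.102 0 0 0 0 0;0 0 0.1 0 0 0;0 0 0.12 0 0 0;0 0 0.12 0 0 0;0 0 0.12 0 0 0;0 0 0.1 0 0 0;0 0 0.062 0 0 0;0 0 0 0 0 0;0 0 0 0 0 0")

```text
time: 12.5
ee_pos: [0.4406, -0.0021, 0.0356]
tool_rot: [-0.001, 0.707, 0.707, -0.001]
contact_force: [0.5, 0.3, 0.4]
grip_width: 0.0856
gripper_force: 0.0
```

Request:
drive_tool(increments="0 0 0 0 0 0;0 0 0 0 0 0;0 0 0 0 0 0;0 0 0 0 0 0;0 0 0 0 0 0;0 0 0 0 0 0;0 0 0 0 0 0;0 0 0 0 0 0", grip=-1, force=40)

```text
time: 13.17
ee_pos: [0.4417, -0.0027, 0.0373]
tool_rot: [0.001, 0.707, 0.707, 0.001]
contact_force: [-1.0, -0.9, 7.5]
grip_width: 0.057
gripper_force: 41.3
```

Request:
drive_tool(increments="0 0 -0.04 0 0 0;0 0 -0.1 0 0 0;0 0 -0.12 0 0 0;0 0 -0.12 0 0 0;0 0 -0.1 0 0 0;0.1 0 0 0 0 0;0.15 0 0 0 0 0;0.15 0 0 0 0 0;0.15 0 0 0 0 0;0.15 0 0 0 0 0;0.15 0 0 0 0 0;0.12 0 0 0 0 0;0.08 0 0 0 0 0;0 0 0 0 0 0;0 0 0 0 0 0")

```text
time: 14.42
ee_pos: [0.4406, 0.2609, 0.1566]
tool_rot: [0.0, 0.706, 0.708, 0.0]
contact_force: [-1.8, -0.5, -0.6]
grip_width: 0.057
gripper_force: 43.1
```

```bash
python3 - <<'E'
from h import *
o=r.get_obs();print(o['ee_pos'],o['grip_width'],o['contact_force'],o['joints'].round(2))
c=camera('top');s=camera('scene')
cv2.imwrite('pics/p4.png',np.hstack([cv2.resize(c['pixels'][190:300,110:310],(400,220)),cv2.resize(s['pixels'][190:340,110:310],(400,300))[:220]]))
cv2.imwrite('pics/p4.png',np.hstack([cv2.resize(c['pixels'][150:300,110:310],(400,300)),cv2.resize(s['pixels'][190:340,110:310],(400,300))]))
E
```

```text
[0.44061644 0.26091834 0.15657148] 0.057023321345210196 [-1.75649991 -0.46621786 -0.62208215] [-0.11  0.47 -0.69  1.9   0.38  0.9  -0.98]
```

View pics/p4.png

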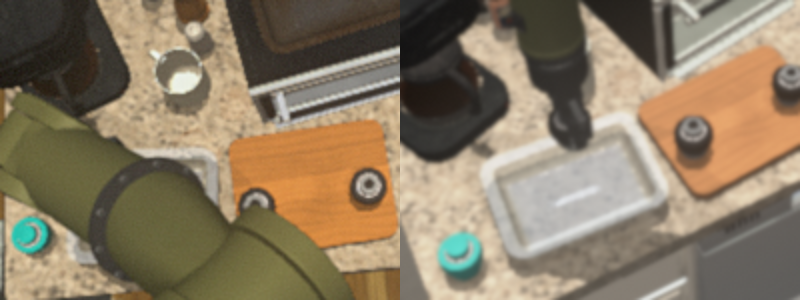

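The picture shows B held over the dish, with A and C left on the board. I lower it in.

Request:
drive_tool(increments="0 0 0.1 0 0 0;0 0 0.12 0 0 0;0 0 0.12 0 0 0;0 0 0.1 0 0 0;0 0 0.05 0 0 0;0 0 0.025 0 0 0;0 0 0.01 0 0 0;0 0 0.008 0 0 0;0 0 0 0 0 0;0 0 0 0 0 0;0 0 0 0 0 0")

```text
time: 15.43
ee_pos: [0.4416, 0.26, 0.0235]
tool_rot: [0.0, 0.707, 0.707, 0.001]
contact_force: [0.6, 0.1, -1.1]
grip_width: 0.0569
gripper_force: 43.1
```

Request:
drive_tool(increments="0 0 0.006 0 0 0;0 0 0.004 0 0 0;0 0 0.004 0 0 0;0 0 0 0 0 0;0 0 0 0 0 0;0 0 0 0 0 0")

```text
time: 15.93
ee_pos: [0.4413, 0.26, 0.0203]
tool_rot: [0.001, 0.707, 0.707, 0.001]
contact_force: [-3.2, -3.0, 14.1]
grip_width: 0.057
gripper_force: 44.6
```

It touches the dish floor, so I release and retreat.

Request:
drive_tool(increments="0 0 -0.004 0 0 0;0 0 0 0 0 0;0 0 0 0 0 0;0 0 0 0 0 0;0 0 0 0 0 0;0 0 0 0 0 0", grip=0.7)

```text
time: 16.43
ee_pos: [0.441, 0.2599, 0.02]
tool_rot: [-0.0, 0.707, 0.707, -0.0]
contact_force: [1.0, 0.9, -0.8]
grip_width: 0.0727
gripper_force: 0.0
```

Request:
drive_tool(increments="0 0 -0.04 0 0 0;0 0 -0.1 0 0 0;0 0 -0.15 0 0 0;0 0 -0.15 0 0 0;0 0 -0.15 0 0 0;-0.1 0 -0.05 0 0 0;-0.15 0 0 0 0 0;-0.15 0 0 0 0 0;-0.15 0 0 0 0 0;-0.15 0 0 0 0 0;-0.15 0 0 0 0 0;-0.15 0 0 0 0 0;-0.15 0 0 0 0 0;-0.15 0 0 0 0 0;-0.15 0 0 0 0 0;-0.1 0 0 0 0 0;0 0 0 0 0 0;0 0 0 0 0 0", grip=1)

```text
time: 17.93
ee_pos: [0.4406, -0.1289, 0.1805]
tool_rot: [-0.0, 0.708, 0.706, 0.0]
contact_force: [-0.1, 1.1, 0.0]
grip_width: 0.0851
gripper_force: 0.0
```

```bash
python3 - <<'E'
from h import *
o=r.get_obs();print(o['ee_pos'],o['grip_width'])
t=camera('top')
for d in trace(t,'stopper_1')[:6]: 
    m=np.argwhere(d['region']).mean(0)[::-1];print(round(d['conf'],2),m.round(1),onplane(t,m,.055).round(3))
c=camera('wrist');buttons(c)
def ov(im0,x,y,w,h,px,py,rz):
    big=cv2.resize(im0[y:y+h,x:x+w],(400,300),interpolation=cv2.INTER_CUBIC);k=400/w
    for rr,z in rz:
        q=np.array([proj(c,(px+rr*np.cos(s),py+rr*np.sin(s),z)) for s in np.linspace(0,6.283,60)]);q=((q-[x,y])*k+k/2).astype(int)
        cv2.polylines(big,[q],True,(0,255,0),1)
    return big
im=c['pixels']
p=proj(c,(.437,-.090,.075));x,y=np.clip((p-[50,40]).astype(int),0,[460,345])
A=ov(im,x,y,100,75,.437,-.090,((.0295,.071),))
B=cv2.resize(t['pixels'][190:295,130:270],(400,300),interpolation=cv2.INTER_CUBIC)
cv2.imwrite('pics/p5.png',np.hstack([A,B]))
E
```

```text
[ 0.4405867  -0.12890029  0.18049147] 0.08510339860166685
0.86 [390.3 254.4] [ 0.372 -0.394  0.055]
0.82 [294.2 243.7] [ 0.434 -0.094  0.055]
0.79 [125.4 267.6] [0.406 0.444 0.055]
0.67 [184.3 252.3] [0.438 0.257 0.055]
0.63 [238.2 253.1] [0.42  0.086 0.055]
btn 0.9 [274.1 169. ] [ 0.4385 -0.0918  0.085 ] [ 0.4365 -0.0912  0.085 ] (1110, 2)
```

View pics/p5.png

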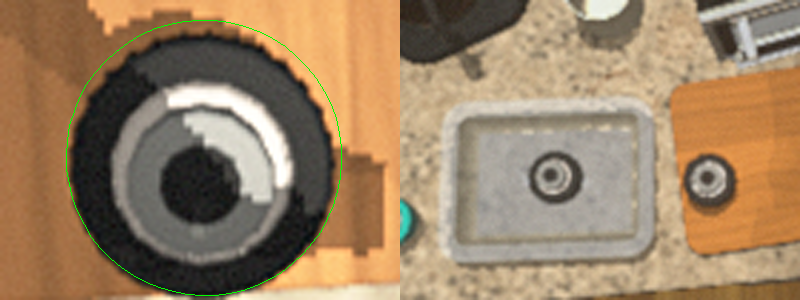

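B stands in the middle of the dish. A's collar is about 8 px below the overlay, so A is at (0.4367, -0.0915). I grasp A.

Request:
drive_tool(increments="0.075 -0.016 0.02 0 0 0;0.075 0 0.1 0 0 0;0 0 0.12 0 0 0;0 0 0.12 0 0 0;0 0 0.12 0 0 0;0 0 0.06 0 0 0;0 0 0.038 0 0 0;0 0 0 0 0 0;0 0 0 0 0 0")

```text
time: 18.88
ee_pos: [0.4373, -0.0893, 0.036]
tool_rot: [-0.0, 0.707, 0.708, 0.0]
contact_force: [0.6, 0.1, 0.2]
grip_width: 0.0851
gripper_force: 0.0
```

Request:
drive_tool(increments="0 0 0 0 0 0;0 0 0 0 0 0;0 0 0 0 0 0;0 0 0 0 0 0;0 0 0 0 0 0;0 0 0 0 0 0;0 0 0 0 0 0", grip=-1, force=60)

```text
time: 19.47
ee_pos: [0.4376, -0.0903, 0.037]
tool_rot: [0.001, 0.707, 0.707, 0.0]
contact_force: [-2.6, 1.0, 9.7]
grip_width: 0.0562
gripper_force: 61.8
```

Request:
drive_tool(increments="0 0 -0.04 0 0 0;0 0 -0.1 0 0 0;0 0 -0.15 0 0 0;0 0 -0.15 0 0 0;0 0 -0.15 0 0 0;0 0 -0.15 0 0 0;0 0 -0.1 0 0 0;-0.1 0.02 0 0 0 0;-0.15 0.03 0 0 0 0;-0.15 0.03 0 0 0 0;-0.15 0.03 0 0 0 0;-0.15 0.03 0 0 0 0;-0.15 0 0 0 0 0;-0.1 0 0 0 0 0;0 0 0 0 0 0;0 0 0 0 0 0;0 0 0 0 0 0")

```text
time: 20.88
ee_pos: [0.4718, -0.3268, 0.246]
tool_rot: [-0.0, 0.707, 0.707, 0.0]
contact_force: [0.0, 0.7, -0.8]
grip_width: 0.0568
gripper_force: 64.1
```

```bash
python3 - <<'E'
from h import *
o=r.get_obs();print(o['ee_pos'],o['grip_width'],o['contact_force'])
c=camera('wrist');K,R,t=P(c);print(-R.T@t)
im=c['pixels'];p=proj(c,(.471,-.266,.15)).astype(int);print(p)
x,y=np.clip(p-[50,45],0,[460,345]);k=6
big=cv2.resize(im[y:y+90,x:x+100],None,fx=k,fy=k,interpolation=cv2.INTER_CUBIC)
for rr,z in((.0285,.15),(.0245,.15),(.022,.14)):
    q=np.array([proj(c,(.471+rr*np.cos(s),-.266+rr*np.sin(s),z)) for s in np.linspace(0,6.283,60)]);q=((q-[x,y])*k+k/2).astype(int)
    cv2.polylines(big,[q],True,(0,255,0),1)
cv2.imwrite('pics/p6.png',big); cv2.imwrite('pics/p6full.png',im)
E
```

```text
[ 0.4717635  -0.3267807   0.24599163] 0.056793428855369005 [ 0.03595293  0.69336453 -0.82584579]
[ 0.47210421 -0.25279186  0.38801441]
[276 136]
```

View pics/p6.png

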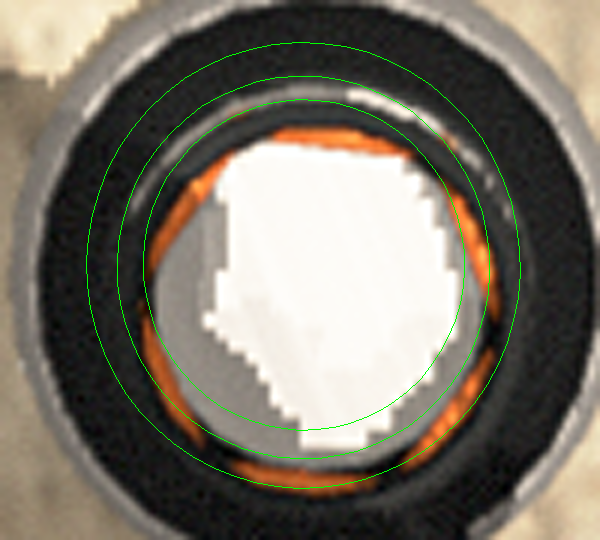

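The picture shows the orange seal ring centred at about (321,310) in the crop, below and right of the overlay. I'll fit the ring numerically.

```bash
python3 - <<'E'
from h import *
from scipy.optimize import least_squares
c=camera('wrist')
im=c['pixels'].astype(int);m=(im[...,2]-im[...,0]>70)&(im[...,2]>110)
m[:70]=0;m[240:]=0;m[:,:220]=0;m[:,330:]=0
q=np.argwhere(m)[:,::-1]
w=np.array([onplane(c,p,.14)[:2] for p in q])
f=least_squares(lambda v:np.hypot(*(w-v[:2]).T)-v[2],[.473,-.271,.023],loss='soft_l1',f_scale=.001)
print(len(q),f.x)
# outermost per angle
v=w-f.x[:2];a=np.degrees(np.arctan2(v[:,1],v[:,0]))//30;print([(int(k*30),round(np.hypot(*v[a==k].T).min(),4),round(np.hypot(*v[a==k].T).max(),4)) for k in np.unique(a)])
# silhouette of jug from wrist: body radius 51.5
for d in trace(c,'jug')[:1]: print(d['conf'],d['bbox'])
E
```

```text
426 [ 0.47280537 -0.27268976  0.02382742]
[(-180, np.float64(0.0217), np.float64(0.0241)), (-150, np.float64(0.0218), np.float64(0.1)), (-120, np.float64(0.0215), np.float64(0.0242)), (-90, np.float64(0.0215), np.float64(0.0243)), (-60, np.float64(0.0217), np.float64(0.0247)), (-30, np.float64(0.0226), np.float64(0.0247)), (0, np.float64(0.0223), np.float64(0.0254)), (30, np.float64(0.0226), np.float64(0.0291)), (60, np.float64(0.0226), np.float64(0.0253)), (90, np.float64(0.0232), np.float64(0.0252)), (120, np.float64(0.0221), np.float64(0.0247)), (150, np.float64(0.0224), np.float64(0.0242))]
0.83 [228.7, 86.0, 328.7, 224.4]
```

The fit gives a clean ring with radius 22 to 24.5 mm, centred at (0.4728, -0.2724). I move over it and go down to just inside the rim.

Request:
drive_tool(increments="0.06 0.004 0 0 0 0;0.1 0 0 0 0 0;0.06 0 0 0 0 0;0 0 0 0 0 0;0 0 0.1 0 0 0;0 0 0.1 0 0 0;0 0 0.08 0 0 0;0 0 0.03 0 0 0;0 0 0.03 0 0 0;0 0 0 0 0 0;0 0 0 0 0 0")

```text
time: 21.95
ee_pos: [0.4735, -0.2726, 0.1613]
tool_rot: [0.0, 0.707, 0.707, 0.0]
contact_force: [0.6, 0.1, -1.5]
grip_width: 0.0562
gripper_force: 64.1
```

Request:
drive_tool(increments="0 0 0.01 0 0 0;0 0 0.01 0 0 0;0 0 0.01 0 0 0;0 0 0.01 0 0 0;0 0 0 0 0 0;0 0 0 0 0 0")

```text
time: 22.45
ee_pos: [0.4728, -0.2721, 0.1503]
tool_rot: [-0.0, 0.707, 0.707, 0.0]
contact_force: [0.3, 2.5, -2.4]
grip_width: 0.0569
gripper_force: 64.3
```

Request:
drive_tool(increments="0 0 0.008 0 0 0;0 0 0.008 0 0 0;0 0 0.008 0 0 0;0 0 0 0 0 0;0 0 0 0 0 0;0 0 0 0 0 0")

```text
time: 22.95
ee_pos: [0.4733, -0.2722, 0.145]
tool_rot: [0.0, 0.707, 0.707, 0.0]
contact_force: [-1.0, 3.8, 6.5]
grip_width: 0.0566
gripper_force: 65.6
```

Request:
drive_tool(increments="0 0 0.006 0 0 0;0 0 0.006 0 0 0;0 0 0 0 0 0;0 0 0 0 0 0;0 0 0 0 0 0")

```text
time: 23.37
ee_pos: [0.4731, -0.2721, 0.1419]
tool_rot: [-0.0, 0.707, 0.707, 0.0]
contact_force: [-1.4, 3.7, 4.9]
grip_width: 0.0564
gripper_force: 65.6
```

Request:
drive_tool(increments="0 0 0.006 0 0 0;0 0 0.006 0 0 0;0 0 0 0 0 0;0 0 0 0 0 0;0 0 0 0 0 0")

```text
time: 23.78
ee_pos: [0.4733, -0.272, 0.1396]
tool_rot: [0.0, 0.707, 0.707, 0.0]
contact_force: [-2.9, 4.9, 11.1]
grip_width: 0.0566
gripper_force: 66.5
```

Request:
drive_tool(increments="0 0 0.004 0 0 0;0 0 0.004 0 0 0;0 0 0 0 0 0;0 0 0 0 0 0;0 0 0 0 0 0")

```text
time: 24.2
ee_pos: [0.4733, -0.2719, 0.1383]
tool_rot: [0.0, 0.707, 0.707, 0.0]
contact_force: [-4.4, 8.0, 18.2]
grip_width: 0.0565
gripper_force: 67.6
```

Request:
drive_tool(increments="0 0 0.004 0 0 0;0 0 0 0 0 0;0 0 0 0 0 0;0 0 0 0 0 0")

```text
time: 24.53
ee_pos: [0.4733, -0.2718, 0.1383]
tool_rot: [0.001, 0.707, 0.707, -0.0]
contact_force: [-7.3, 8.0, 27.2]
grip_width: 0.0566
gripper_force: 68.6
```

Request:
drive_tool(increments="0 0 0.004 0 0 0;0 0 0 0 0 0;0 0 0 0 0 0;0 0 0 0 0 0")

```text
time: 24.87
ee_pos: [0.4734, -0.2717, 0.1382]
tool_rot: [0.001, 0.707, 0.707, -0.0]
contact_force: [-10.1, 9.9, 37.4]
grip_width: 0.0567
gripper_force: 69.5
```

It has reached a hard stop at TCP z 0.138, with no movement for 20 N more, so it is seated. I relax the push, release and retreat.

Request:
drive_tool(increments="0 0 -0.012 0 0 0;0 0 -0.003 0 0 0;0 0 0 0 0 0;0 0 0 0 0 0")

```text
time: 25.2
ee_pos: [0.4726, -0.2727, 0.1384]
tool_rot: [-0.0, 0.707, 0.707, -0.0]
contact_force: [-3.0, 3.9, 7.1]
grip_width: 0.0566
gripper_force: 67.1
```

Request:
drive_tool(increments="0 0 0 0 0 0;0 0 0 0 0 0;0 0 0 0 0 0;0 0 0 0 0 0;0 0 0 0 0 0;0 0 0 0 0 0;0 0 -0.04 0 0 0;0 0 -0.1 0 0 0;0 0 -0.15 0 0 0;0 0 -0.15 0 0 0;0 0 -0.1 0 0 0;-0.1 0 0 0 0 0;-0.15 0 0 0 0 0;-0.1 0 0 0 0 0;0 0 0 0 0 0;0 0 0 0 0 0", grip=1)

```text
time: 26.53
ee_pos: [0.4723, -0.3616, 0.2735]
tool_rot: [-0.0, 0.708, 0.706, 0.0]
contact_force: [0.3, 0.1, 0.0]
grip_width: 0.0853
gripper_force: 0.0
```

```bash
python3 - <<'E'
from h import *
o=r.get_obs();print(o['ee_pos'])
c=camera('wrist');s=camera('scene');t=camera('top')
p=proj(c,(.473,-.272,.18)).astype(int);x,y=np.clip(p-[60,60],0,[440,300])
A=cv2.resize(c['pixels'][y:y+120,x:x+120],(300,300),interpolation=cv2.INTER_CUBIC)
B=cv2.resize(s['pixels'][150:250,300:425],(375,300),interpolation=cv2.INTER_CUBIC)
cv2.imwrite('pics/p7.png',np.vstack([np.hstack([A,B]),cv2.resize(t['pixels'][170:290,110:380],(675,300),interpolation=cv2.INTER_CUBIC)]))
for d in trace(s,'stopper_1'): print(round(d['conf'],2),np.round(d['bbox']))
for z in (.042,.050,.058): print(z,[proj(s,(.473,-.272,.122+z)).round(1)])
print('collar btm/top predicted scene', proj(s,(.473,-.272,.186)))
E
```

```text
[ 0.47228955 -0.36164021  0.27347087]
0.78 [191. 271. 214. 293.]
0.69 [385. 205. 398. 222.]
0.59 [341. 174. 359. 191.]
0.56 [126. 305. 154. 328.]
0.31 [343. 168. 360. 177.]
0.042 [array([348. , 179.5])]
0.05 [array([348.4, 177.7])]
0.058 [array([348.7, 175.9])]
collar btm/top predicted scene [348.93828546 174.51416076]
```

View pics/p7.png

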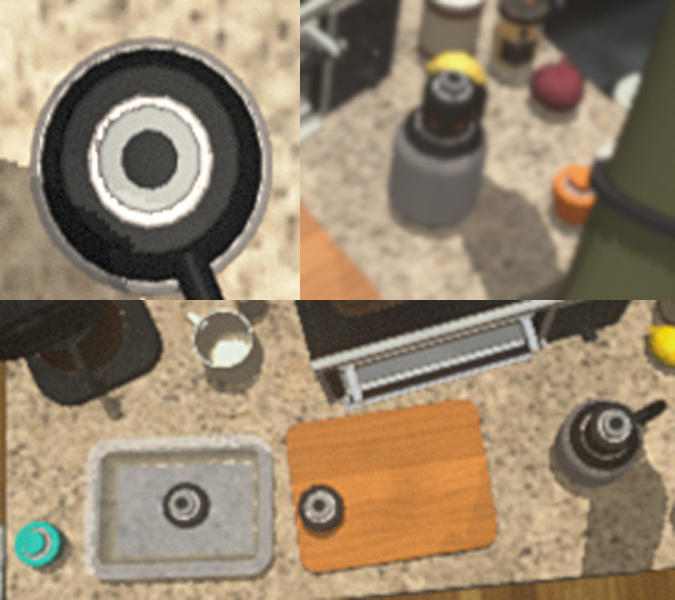

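The picture shows A seated upright in the jug, B in the dish and C alone on the board. The bystanders show no sign of having moved, and the arm is clear, so I hand the job in.

```bash
python3 -c "
from bench import job_done
print(job_done())"
```

```text
the job is handed in; nothing more can be done
None
```

I handed the job in at about 27 s: the weak stopper (4 N at about 3.9 mm, against 9–10.5 N at about 3 mm for the others) stands in the dish, a good one is pushed home in the jug to its hard stop (about 37 N peak on the wrist force reading while confirming it), and the other good one stands on the board.

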